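# Unstick the nested desk cup and stand it on the cork mat

## Task

Two square metal pen cups are stuck one inside the other, leaning in the black stand. Pull the upper cup straight out along its own leaning axis, not wrenching it crooked and so that the lower one stays down in the stand, then stand the upper cup upright, mouth up, in the middle of the round cork mat, setting it down gently rather than dropping it. Leave the tape roll and the stapler where they are.

Things in the scene. Friction and masses are not known exactly. Their poses are not given: they have to be found in the camera images.
- upper_cup: upper, empty steel pen cup: square, tapered, corners rounded 8 mm; 100 mm tall, 46 mm wide at the foot, 62 mm at the mouth, walls 2.5 mm, about 0.14 kg. Origin: centre of the underside; z along its axis to the mouth; x, y square to its flat sides. It starts 50 mm deep in the lower cup, its top 50 mm clear (58 mm wide 25 mm below the rim), axis leaning 30 degrees, mouth towards the stand's -x
- upper_cup_mouth (a point): centre of the upper cup's mouth, level with its rim, 100 mm from its origin along its z; same axes as the upper cup
- lower_cup: lower steel cup, same outside shape and size, 0.7 kg, loose in the stand's socket, held by its weight. Origin: centre of its underside; z to its mouth. Hollow from 50 mm up, 1.5 mm play round the upper cup; a sprung rubber pad on its +x inner wall squeezes that: 3 to 8 N along the axis slides it out, free after 50 mm of travel. Pulling off the axis wrenches the upper cup crooked or drags this one up
- stand: black plastic stand fixed on the desk, its -x side turned towards the robot and somewhat to the left: base plate 110 x 84 x 8 mm (72 mm to its -x and 38 mm to its +x of the origin) and a square socket 50 mm deep, 58 to 66 mm wide outside, leaning 30 degrees from vertical towards its -x. Origin: on the desk top, 45 mm straight below the centre of the socket's floor; z up
- mat: round flat cork mat, 110 mm across, 6 mm thick, fixed on the desk. Origin: centre of its underside, on the desk top; z up
- tape_roll: bystander: roll of brown tape lying flat, 96 mm across, 48 mm high; origin at the centre of its underside
- stapler: bystander: black stapler, 128 x 26 x 48 mm; origin at the centre of its underside
Not all that is in view belongs to the job. Several things have the shape of the mat; the one meant has the colours described above.

How it is judged:
On the way:
1. the upper cup is drawn clear of the lower one (its foot above the lower cup's rim), while the lower one stays down in the stand (z of upper_cup in the frame of lower_cup above 0.102 m and z of lower_cup in the frame of stand between 0.0386116 and 0.0506116 m and angle between lower_cup's own z axis and vertical between 0.42 and 0.62 rad), for 0.1 s.
At the end, for the whole second after the job is handed in: the upper cup stands at rest, upright within about 5 degrees, mouth up, on the cork mat with its centre within 20 mm of the mat's centre; the lower cup still sits down in the stand, within 6 mm of its height at the start and leaning as before (within 6 degrees) (angle between upper_cup's own z axis and vertical below 0.08 rad and horizontal distance between upper_cup and mat below 0.02 m and z of upper_cup in the frame of mat between 0.003 and 0.01 m and linear speed of upper_cup below 0.02 m/s and angular speed of upper_cup below 0.2 rad/s and contact force between upper_cup and mat above 0.3 N and z of lower_cup in the frame of stand between 0.0386116 and 0.0506116 m and angle between lower_cup's own z axis and vertical between 0.42 and 0.62 rad); the robot touches nothing.
It fails at once if the upper cup is wrenched crooked: tilted more than 8 degrees against the lower one while still inside it (z of upper_cup in the frame of lower_cup below 0.097 m and distance between upper_cup and lower_cup below 0.11 m and angle between the z axis of upper_cup and the z axis of lower_cup, either way round above 0.14 rad).
It fails at once if the lower cup is dragged more than 12 mm up out of the stand (z of lower_cup in the frame of stand above 0.0566116 m).
It fails at once if the upper cup hits the mat at more than 0.6 m/s (dropped) (horizontal distance between upper_cup and mat below 0.06 m and z of upper_cup in the frame of mat below 0.02 m and linear speed of upper_cup above 0.6 m/s).
It fails at once if the tape roll is moved more than 20 mm (distance of tape_roll from where it was at the start of the episode above 0.02 m).
It fails at once if the stapler is moved more than 20 mm (distance of stapler from where it was at the start of the episode above 0.02 m).
It also fails if it takes over 38 s, if anything falls off the work surface, if the arm or the gripper's body presses on something with over 40 N, if the wrist force passes 120 N, or if a joint passes its speed limit or range.

## Robot

A 6-joint arm with a two-finger parallel gripper is mounted at the origin on the work surface; the furniture and walls round the work are solid. World frame = base frame: x ahead of the robot, y to its left, z up, the work surface at z = 0. Lengths are in m, angles in rad, forces in N, time in s.
With the tool pointing down it reaches from about 0.375 to 0.9 m from the base axis. Payload 3.1 kg.
Tool frame: the origin (TCP) lies midway between the tips of the shut fingers; the grasp point (between the pads) lies 19 mm behind it (manip.grasp_offset is the distance from the TCP to the grasp point, in m); z points along the fingers, y is the line along which they close (so a half turn about z gives the same grasp; the last joint's range is limited). The gripper opens to 85 mm and grips with 20 to 120 N. Pads are 22 mm wide; open, the fingers measure 114 mm over their backs; the gripper's body (76 mm by 85 mm) begins 54 mm behind the grasp point. The pads swing forward as they close: fully open they stand 13 mm farther back than shut.
Start: joints at [1.032, 0.527, 1.433, -0, 1.181, -0.178], TCP at [0.22, 0.585, 0.231] pointing down, gripper open.
Joint ranges: [-3.08, 3.08], [-0.75, 2.2], [0.22, 2.44], [-1.43, 4.57], [0, 2.65], [-2.85, 2.85]. Speed limits (rad/s): [2.79, 2.79, 3.14, 3.14, 3.14, 3.14].

## Interface

Orientations are given as a unit quaternion [x, y, z, w].
In Python, from station import sensors, cams, order, manip gives the robot as it stands.
- The arm moves only by the tool move_arm, never from a script. Its argument "targets" is a list of rows, each an object of numbers: "dx", "dy", "dz": the shift along the world's x, y, z normalised to -1 to 1, where 1 is 25 mm; "rx", "ry", "rz": the turn, a rotation vector about the world's x, y, z normalised to -1 to 1, where 1 is 30 degrees. A call has exactly 10 rows; each row shifts and turns the commanded pose from where the row before left it; what a row does not reach is not made up. A row lasts 1/8 s, in which the tool goes at most 62.5 mm and 10.7 degrees, less where a joint would pass 70% of its speed; a pose out of reach is approached as far as the arm can. A call with a number of a shift or a turn outside -1 to 1 is refused whole. A call with a gripper value outside its range is refused whole. "claw" is the opening in per cent of the stroke, from 0 (shut) to 100 (fully open), set as the call begins (left out, the last holds). The fingers move at their own pace and stop on an object; "newtons" is the grip in N (left out, the last holds). Time passes only in rows, so rows that do not move let the fingers close, or fill a call up. It gives the time, the measured TCP pose, the force, the opening and the grip force at its end, in the units of the state.
- sensors.sense(): the state, without advancing time (a new reading comes with each control period).
- cams.snapshot(name): name is "scene" or "top" or "wrist"; returns the picture (480x640x3 uint8, red, green, blue); there is no depth.
- cams.camera_model(name): a dict with "fx", "fy", "cx", "cy" (pixels), "distortion" ([k1, k2, p1, p2, k3] as OpenCV has them; the pictures are not rectified), "extrinsics" (4x4, takes a point from world to camera coordinates). Camera axes: x right, y down, z forward; pixel columns grow to the right and rows downward; lengths in m; the calibration is good to about 2 mm. A picture is of the moment at which its call begins: read the wrist's pose just before it. camera_model takes no time and is no camera call; for the wrist camera it gives the pose at the moment of the call.
- order.sign_off(): hands the job in; it is judged then, once.
The state is a dict: "t": time; "q": joint angles; "qd": joint speeds; "tau": joint torques, N m; "tcp_pos": TCP position; "tool_rot": TCP orientation; "force": force on the tool from outside, world axes, zero at the start; "ft_torque": the same for the moment, N m; "finger_gap": opening from 0.0 (shut) to 1.0 (fully open); "gripper_force": force on a finger pad.
Only numpy, scipy, OpenCV 4.12 (cv2) and the standard library are available. Lean on these libraries where they do the work, as an engineer would, in place of code of your own. Each camera call takes 0.05 s, during which the arm holds its last target. There are 200 camera calls.

## Working session

There is one attempt and no reset: what is moved stays moved. The work goes in short steps, Python scripts to look and compute and a tool call to move; the robot and the scene stay as the last step left them, time stands still between calls to the robot, and variables do not carry over. Pictures are saved under pics/ and viewed, at most 11 in all, crops included, and the job is handed in when it is done.

Besides the shell and the picture viewer there is one more tool, called in YAML: its name, and indented under it one key for each argument. move_arm: Moves the arm, as the interface text tells. Scaled input: -1 to 1 covers 25 mm each way for a shift and 30 degrees each way for a turn. Its arguments: {"type":"object","properties":{"targets":{"type":"array"},"claw":{"type":"number"},"newtons":{"type":"number"}},"required":["targets"]}

```bash
mkdir -p pics; ls
python3 - <<'E'
from station import sensors,cams,manip
import cv2,numpy as np
for n in ("scene","top"):
    cv2.imwrite(f"pics/{n}0.png",cams.snapshot(n)[:,:,::-1]); m=cams.camera_model(n)
    print(n,m["fx"],m["cx"],m["cy"],m["distortion"],np.round(m["extrinsics"],3).tolist())
print(sensors.sense(),manip.grasp_offset)
E
```

```text
pics
scene 534.0396152739058 312.16576595835875 247.31942242350948 [-0.12547244  0.          0.          0.          0.        ] [[0.732, -0.681, -0.014, -0.163], [-0.311, -0.316, -0.896, 0.308], [0.606, 0.66, -0.443, 0.817], [0.0, 0.0, 0.0, 1.0]]
top 460.84309317254133 321.631630123634 239.3642200933815 [-0.05432309  0.          0.          0.          0.        ] [[-0.016, -1.0, 0.014, 0.167], [-0.994, 0.014, -0.106, 0.407], [0.106, -0.015, -0.994, 1.108], [0.0, 0.0, 0.0, 1.0]]
{'t': 0.1, 'q': array([ 1.03247568e+00,  5.28371261e-01,  1.43376251e+00, -1.29857389e-05,
        1.18142415e+00, -1.78521333e-01]), 'qd': array([-0.00070307, -0.00137563, -0.00421273,  0.00067912,  0.00209459,
       -0.0013255 ]), 'tau': array([-1.12229995e-03, -4.43306315e+01, -1.78586072e+01, -3.66707227e-04,
        3.87115622e-03,  6.99852336e-06]), 'tcp_pos': array([0.21970685, 0.58442235, 0.23043639]), 'tool_rot': array([ 1.78928333e-01,  9.83861619e-01, -9.22296114e-04, -3.39081327e-04]), 'force': array([-0.46820779, -0.20007866, -0.26972148]), 'ft_torque': array([-0.00583375,  0.00933364,  0.0052466 ]), 'gripper_force': 0.0, 'finger_gap': 0.9997281802888417} 0.0187
```

View pics/scene0.png

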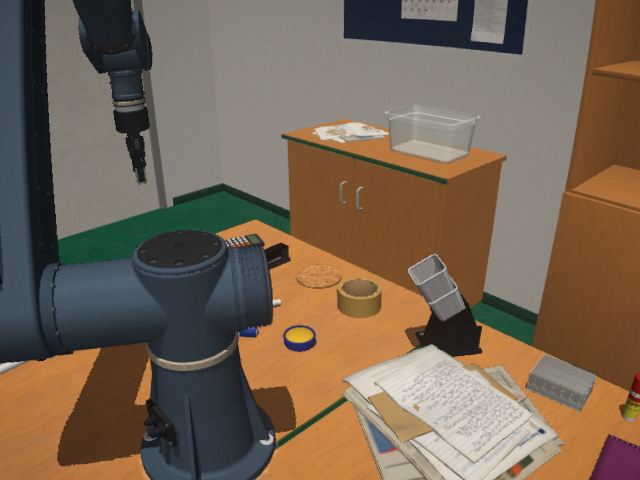

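View pics/top0.png

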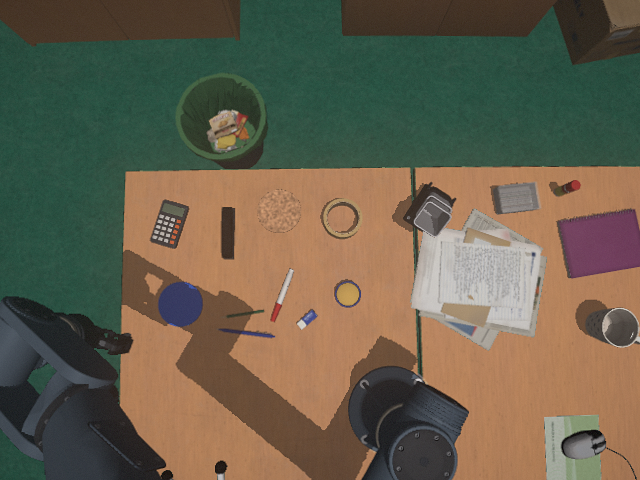

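Scene: the nested cups lean in the black stand at (440,310), with the cork mat at (319,276). Top: cups at (431,210), mat at (279,211), tape roll at (342,218), stapler at (228,233). Enlarging the cups.

Run:
```python
import cv2,numpy as np
a=cv2.imread("pics/scene0.png")[240:370,390:500]; b=cv2.imread("pics/top0.png")[170:250,390:470]
a=cv2.resize(a,None,fx=4.5,fy=4.5,interpolation=cv2.INTER_CUBIC)[:585];b=cv2.resize(b,None,fx=3.75,fy=3.75,interpolation=cv2.INTER_CUBIC)
o=np.zeros((585,800,3),np.uint8);o[:a.shape[0],:a.shape[1]]=a;o[:300,500:]=b
cv2.imwrite("pics/crop.png",o)
```

```text
(no output)
```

View pics/crop.png

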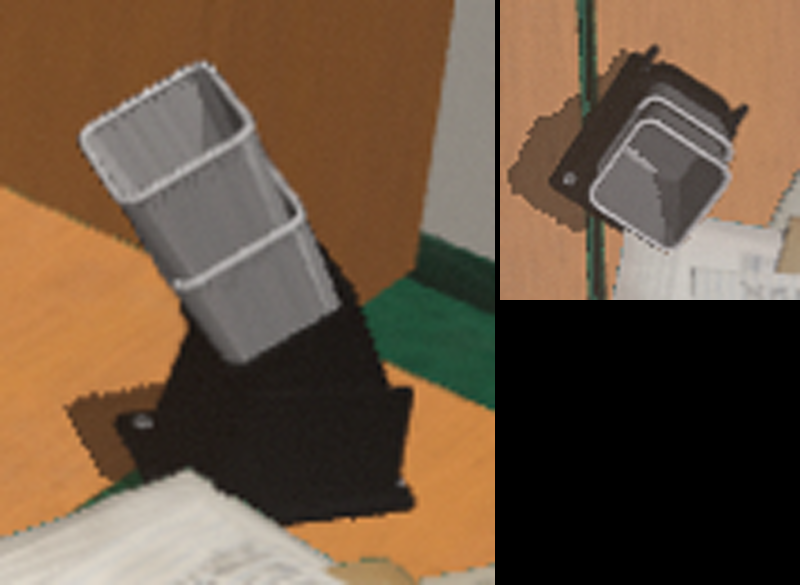

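The crop gives the rim corners in both views. The rim height is known from the geometry, so I fit x, y and yaw.

```bash
cat > h.py <<'E'
from station import sensors,cams
import cv2,numpy as np
from scipy.optimize import least_squares
from scipy.spatial.transform import Rotation as R
M={}
def proj(n,P):
    m=M.setdefault(n,cams.camera_model(n)); E=np.array(m["extrinsics"])
    K=np.array([[m["fx"],0,m["cx"]],[0,m["fy"],m["cy"]],[0,0,1.]])
    return cv2.projectPoints(np.atleast_2d(P).astype(float),cv2.Rodrigues(E[:3,:3])[0],E[:3,3],K,np.array(m["distortion"]))[0][:,0]
def onplane(n,uv,z):
    return least_squares(lambda p:(proj(n,[[p[0],p[1],z]])-uv).ravel(),[.5,0]).x
C=np.array([[-1,-1],[-1,1],[1,1],[1,-1]])
def cupR(yaw): return R.from_euler('z',yaw).as_matrix()@R.from_euler('y',-np.pi/6).as_matrix()
def rim(x,y,yaw,s,h=.0287):
    Rm=cupR(yaw); o=np.array([x,y,.0446])
    return o+Rm[:,2]*s+np.c_[C*h,np.zeros(4)]@Rm.T
E
python3 - <<'E'
from h import *
T=np.array([[591,190],[650,122],[729,180],[668,250]],float); T=np.c_[390+(T[:,0]-499.5)/3.75-.5,170+(T[:,1]+.5)/3.75-.5]
S=np.array([[82,138],[207,65],[253,130],[127,202]],float);S=np.c_[390,240]+(S+.5)/4.5-.5
# candidate correspondences by cyclic order: try all
best=[]
for i in range(4):
  for j in range(4):
    for y0 in (-.8,-.3,.3):
      r=least_squares(lambda p:np.r_[(proj("top",rim(*p,.15))-np.roll(T,i,0)).ravel(),(proj("scene",rim(*p,.15))-np.roll(S,j,0)).ravel()],[.5,-.1,y0])
      best.append((r.cost,i,j,r.x,r.fun))
best.sort(key=lambda b:b[0])
b=best[0];print(b[:3],b[3],np.rad2deg(b[3][2]));print(np.round(b[4].reshape(8,2),1).tolist());print(best[3][:4],best[6][:4])
x,y,yaw=b[3];Rm=cupR(yaw);print("mouth",rim(x,y,yaw,.15).mean(0),"axis",Rm[:,2],"xax",Rm[:,0],"y",Rm[:,1])
print("mat",onplane("top",[279.5,211],.006),onplane("scene",[319,275.5],.006),"tape",onplane("top",[342,218],.048),"stapler",onplane("top",[228,233],.048))
E
```

```text
Traceback (most recent call last):
  File "h.py", line 7, in proj
    m=M.setdefault(n,cams.camera_model(n)); E=np.array(m["extrinsics"])
                     ~~~~~~~~~~~~~~~~~^^^
ValueError: time passes only in moves, steps and waits
```

```bash
sed -i 's/    m=M.setdefault(n,cams.camera_model(n)); /    if n not in M: M[n]=cams.camera_model(n)\n    m=M[n]; /' h.py
cat > fit.py <<'E'
from h import *
T=np.array([[591,190],[650,122],[729,180],[668,250]],float); T=np.c_[390+(T[:,0]-499.5)/3.75-.5,170+(T[:,1]+.5)/3.75-.5]
S=np.array([[82,138],[207,65],[253,130],[127,202]],float);S=np.array([390,240])+(S+.5)/4.5-.5
best=[]
for i in range(4):
  for j in range(4):
      r=least_squares(lambda p:np.r_[(proj("top",rim(*p,.15))-np.roll(T,i,0)).ravel(),(proj("scene",rim(*p,.15))-np.roll(S,j,0)).ravel()],[.5,-.1,-.4],diff_step=1e-5)
      best.append((r.cost,i,j,r.x,r.fun))
best.sort(key=lambda b:b[0])
b=best[0];print(b[:3],b[3],np.rad2deg(b[3][2]));print(np.round(b[4].reshape(8,2),1).tolist());print(best[1][:4])
x,y,yaw=b[3];Rm=cupR(yaw);print("mouth",rim(x,y,yaw,.15).mean(0),"axis",Rm[:,2],"xax",Rm[:,0],"y",Rm[:,1])
print("mat",onplane("top",[279.5,211],.006),onplane("scene",[319,275.5],.006),"tape",onplane("top",[342,218],.048),"stapler",onplane("top",[228,233],.048))
E
python3 fit.py
```

```text
(np.float64(7.885241145769104), 1, 1) [ 0.4944223  -0.1206876  -0.64813999] -37.135686215126036
[[1.0, 0.1], [-0.1, 0.5], [0.4, -2.1], [1.5, -1.6], [-1.7, 0.8], [-0.1, -0.5], [-0.6, 0.3], [-0.9, 0.7]]
(np.float64(184.82224566760382), 2, 2, array([ 0.46983415, -0.00912797,  1.08875034]))
mouth [ 0.4346317  -0.07540975  0.17450381] axis [-0.39860404  0.30185232  0.8660254 ] xax [ 0.69040244 -0.52282355  0.5       ] y [0.60370464 0.79720807 0.        ]
mat [0.48381239 0.26407977] [0.48831454 0.26121791] tape [0.45754562 0.11100087] stapler [0.42519769 0.38433471]
```

move_arm:
  targets:
    - {"dx": 0.8, "dy": -1, "dz": 0.2, "rz": -0.055}
    - {"dx": 0.8, "dy": -1, "dz": 0.2, "rz": -0.055}
    - {"dx": 0.8, "dy": -1, "dz": 0.2, "rz": -0.055}
    - {"dx": 0.8, "dy": -1, "dz": 0.2, "rz": -0.055}
    - {"dx": 0.8, "dy": -1, "dz": 0.2, "rz": -0.055}
    - {"dx": 0.8, "dy": -1, "dz": 0.2, "rz": -0.055}
    - {"dx": 0.8, "dy": -1, "dz": 0.2, "rz": -0.055}
    - {"dx": 0.8, "dy": -1, "dz": 0.2, "rz": -0.055}
    - {"dx": 0.8, "dy": -1, "dz": 0.2, "rz": -0.055}
    - {"dx": 0.8, "dy": -1, "dz": 0.2, "rz": -0.055}
  claw: 100

```text
schema error: expected keys dx, dy, dz, rx, ry, rz
```

move_arm:
  targets:
    - {"dy": -1}
    - {"dy": -1}
    - {"dy": -1}
    - {"dy": -1}
    - {"dy": -1}
    - {"dy": -1}
    - {"dy": -1}
    - {"dy": -1}
    - {"dy": -1}
    - {"dy": -1}

```text
schema error: expected keys dx, dy, dz, rx, ry, rz
```

move_arm:
  targets:
    - {"dy": -0.6, "dx": -0.06, "dz": -0.16, "rx": -0.06, "ry": -0.08}
    - {"dy": -0.6, "dx": -0.06, "dz": -0.16, "rx": -0.06, "ry": -0.08}
    - {"dy": -0.6, "dx": -0.06, "dz": -0.16, "rx": -0.06, "ry": -0.08}
    - {"dy": -0.6, "dx": -0.06, "dz": -0.16, "rx": -0.06, "ry": -0.08}
    - {"dy": -0.6, "dx": -0.06, "dz": -0.16, "rx": -0.06, "ry": -0.08}
    - {"dy": -0.6, "dx": -0.06, "dz": -0.16, "rx": -0.06, "ry": -0.08}
    - {"dy": -0.6, "dx": -0.06, "dz": -0.16, "rx": -0.06, "ry": -0.08}
    - {"dy": -0.6, "dx": -0.06, "dz": -0.16, "rx": -0.06, "ry": -0.08}
    - {"dy": -0.6, "dx": -0.06, "dz": -0.16, "rx": -0.06, "ry": -0.08}
    - {"dy": -0.6, "dx": -0.06, "dz": -0.16, "rx": -0.06, "ry": -0.08}

```text
schema error: expected keys dx, dy, dz, rx, ry, rz
```

Run:
```python
from h import *
s=sensors.sense();M["wrist"]=cams.camera_model("wrist")
cv2.imwrite("pics/w1.png",cams.snapshot("wrist")[:,:,::-1])
import pickle;pickle.dump(M["wrist"],open("w1.pkl","wb"))
Rt=R.from_quat(s["tool_rot"]).as_matrix();print(s["t"],s["tcp_pos"],Rt.T[1:],s["q"])
p=(0.4944223,-0.1206876,-0.648)
print(proj("wrist",rim(*p,.15)).round().tolist(),proj("wrist",rim(*p,.10)).round().tolist())
```

```text
0.1 [0.21970685 0.58442235 0.23043639] [[ 3.52080813e-01  9.35967602e-01 -1.93616601e-03]
 [-9.97268019e-04 -1.69348098e-03 -9.99998069e-01]] [ 1.03247568e+00  5.28371261e-01  1.43376251e+00 -1.29857389e-05
  1.18142415e+00 -1.78521333e-01]
[[-133.0, 566.0], [-95.0, 584.0], [-101.0, 623.0], [-136.0, 603.0]] [[-102.0, 548.0], [-65.0, 563.0], [-74.0, 603.0], [-110.0, 587.0]]
```

View pics/w1.png

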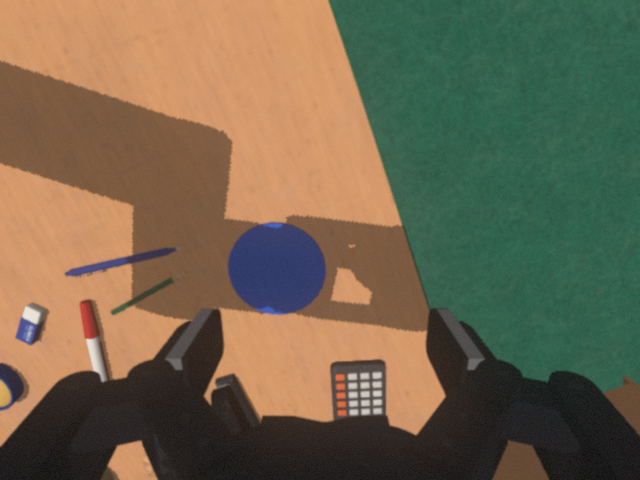

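The rows need all six keys, so nothing moved. The wrist picture shows only the start area: blue disc at (277,268), fingers at the bottom.

move_arm:
  targets:
    - {"dx": 0.8, "dy": -1, "dz": 0.2, "rx": 0, "ry": 0, "rz": -0.055}
    - {"dx": 0.8, "dy": -1, "dz": 0.2, "rx": 0, "ry": 0, "rz": -0.055}
    - {"dx": 0.8, "dy": -1, "dz": 0.2, "rx": 0, "ry": 0, "rz": -0.055}
    - {"dx": 0.8, "dy": -1, "dz": 0.2, "rx": 0, "ry": 0, "rz": -0.055}
    - {"dx": 0.8, "dy": -1, "dz": 0.2, "rx": 0, "ry": 0, "rz": -0.055}
    - {"dx": 0.8, "dy": -1, "dz": 0.2, "rx": 0, "ry": 0, "rz": -0.055}
    - {"dx": 0.8, "dy": -1, "dz": 0.2, "rx": 0, "ry": 0, "rz": -0.055}
    - {"dx": 0.8, "dy": -1, "dz": 0.2, "rx": 0, "ry": 0, "rz": -0.055}
    - {"dx": 0.8, "dy": -1, "dz": 0.2, "rx": 0, "ry": 0, "rz": -0.055}
    - {"dx": 0.8, "dy": -1, "dz": 0.2, "rx": 0, "ry": 0, "rz": -0.055}
  claw: 100

```text
t: 1.4
tcp_pos: [0.4204, 0.334, 0.2812]
tool_rot: [0.319, 0.948, -0.0, -0.0]
force: [0.7, 0.2, 0.3]
finger_gap: 1.003
gripper_force: 0.0
```

move_arm:
  targets:
    - {"dx": 0, "dy": -1, "dz": 0, "rx": 0, "ry": 0, "rz": 0}
    - {"dx": 0, "dy": -1, "dz": 0, "rx": 0, "ry": 0, "rz": 0}
    - {"dx": 0, "dy": -1, "dz": 0, "rx": 0, "ry": 0, "rz": 0}
    - {"dx": 0, "dy": -1, "dz": 0, "rx": 0, "ry": 0, "rz": 0}
    - {"dx": 0, "dy": -1, "dz": 0, "rx": 0, "ry": 0, "rz": 0}
    - {"dx": 0, "dy": -1, "dz": 0, "rx": 0, "ry": 0, "rz": 0}
    - {"dx": 0, "dy": -1, "dz": 0, "rx": 0, "ry": 0, "rz": 0}
    - {"dx": 0, "dy": -1, "dz": 0, "rx": 0, "ry": 0, "rz": 0}
    - {"dx": 0, "dy": -1, "dz": 0, "rx": 0, "ry": 0, "rz": 0}
    - {"dx": 0, "dy": -1, "dz": 0, "rx": 0, "ry": 0, "rz": 0}

```text
t: 2.65
tcp_pos: [0.4197, 0.0842, 0.2812]
tool_rot: [0.318, 0.948, -0.0, -0.0]
force: [0.6, -0.4, 0.3]
finger_gap: 1.002
gripper_force: 0.0
```

move_arm:
  targets:
    - {"dy": -0.6, "dx": -0.06, "dz": -0.16, "rx": -0.06, "ry": -0.08, "rz": 0}
    - {"dy": -0.6, "dx": -0.06, "dz": -0.16, "rx": -0.06, "ry": -0.08, "rz": 0}
    - {"dy": -0.6, "dx": -0.06, "dz": -0.16, "rx": -0.06, "ry": -0.08, "rz": 0}
    - {"dy": -0.6, "dx": -0.06, "dz": -0.16, "rx": -0.06, "ry": -0.08, "rz": 0}
    - {"dy": -0.6, "dx": -0.06, "dz": -0.16, "rx": -0.06, "ry": -0.08, "rz": 0}
    - {"dy": -0.6, "dx": -0.06, "dz": -0.16, "rx": -0.06, "ry": -0.08, "rz": 0}
    - {"dy": -0.6, "dx": -0.06, "dz": -0.16, "rx": -0.06, "ry": -0.08, "rz": 0}
    - {"dy": -0.6, "dx": -0.06, "dz": -0.16, "rx": -0.06, "ry": -0.08, "rz": 0}
    - {"dy": -0.6, "dx": -0.06, "dz": -0.16, "rx": -0.06, "ry": -0.08, "rz": 0}
    - {"dy": -0.6, "dx": -0.06, "dz": -0.16, "rx": -0.06, "ry": -0.08, "rz": 0}

```text
t: 3.9
tcp_pos: [0.4049, -0.0653, 0.2413]
tool_rot: [0.307, 0.916, -0.081, 0.247]
force: [-0.1, -0.3, -0.8]
finger_gap: 1.002
gripper_force: 0.0
```

Run:
```python
from h import *
s=sensors.sense();M["wrist"]=cams.camera_model("wrist")
cv2.imwrite("pics/w2.png",cams.snapshot("wrist")[:,:,::-1])
import pickle;pickle.dump(M["wrist"],open("w2.pkl","wb"))
Rt=R.from_quat(s["tool_rot"]).as_matrix();print(s["t"],s["tcp_pos"],Rt.T[1:],s["q"])
p=(0.4944223,-0.1206876,-0.648)
print(proj("wrist",rim(*p,.15)).round().tolist(),proj("wrist",rim(*p,.10)).round().tolist())
```

```text
3.9 [ 0.40487155 -0.06530607  0.24131978] [[ 0.60276821  0.7979126   0.00244311]
 [ 0.40135743 -0.30054883 -0.86520669]] [-0.31411297  0.12276109  2.24420545 -0.546585    0.31662012 -0.7548073 ]
[[294.0, 202.0], [387.0, 202.0], [382.0, 287.0], [296.0, 288.0]] [[299.0, 191.0], [375.0, 191.0], [372.0, 262.0], [301.0, 262.0]]
```

View pics/w2.png

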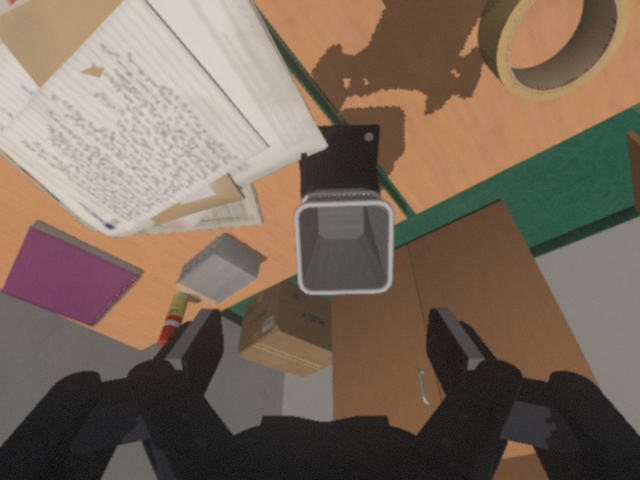

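The wrist view shows the rim squarely: outer edges at left x≈297, right x≈393, top y≈201, bottom y≈293, about 5 px right of the prediction. Refining from this.

Run:
```python
from h import *
import pickle
M["wrist"]=pickle.load(open("w2.pkl","rb")); s=sensors.sense()
O=np.array([[345,201],[297,247],[346,293],[393,247]],float)
D=np.array([[-1,0],[0,-1],[1,0],[0,1]])*.031
def mid(x,y,yaw,S):
    Rm=cupR(yaw); return np.array([x,y,.0446])+Rm[:,2]*S+np.c_[D,np.zeros(4)]@Rm.T
Rt=R.from_quat(s["tool_rot"]).as_matrix()
for name,S in(("fix",1),("free",0)):
    f=lambda p:np.r_[(proj("wrist",mid(p[0],p[1],p[2],.15 if S else p[3]))-O).ravel(),(p[2]+.648)*100]
    r=least_squares(f,[.494,-.12,-.648,.15],diff_step=1e-5);p=r.x;m=mid(p[0],p[1],p[2],.15 if S else p[3]).mean(0)
    print(name,p,np.rad2deg(p[2]),m,r.cost,r.fun.round(1)); print(" mouth in tool",Rt.T@(m-s["tcp_pos"]))
```

```text
fix [ 0.49790369 -0.11835525 -0.64124736  0.15      ] -36.74076759508845 [ 0.43780242 -0.07349059  0.17450381] 3.254641601250695 [ 0.8 -0.8  0.2  1.2 -1.3 -1.1  0.2  0.6  0.7]
 mouth in tool [0.00421161 0.01468331 0.07300006]
free [ 0.49785558 -0.11833149 -0.64124958  0.1501348 ] -36.74089439665282 [ 0.4377004  -0.07342638  0.17462055] 3.2521921816428776 [ 0.8 -0.8  0.2  1.2 -1.3 -1.   0.2  0.7  0.7]
 mouth in tool [0.0042575  0.01467298 0.07283898]
```

move_arm:
  targets:
    - {"dx": 0.15, "dy": 0.55, "dz": -0.14, "rx": 0, "ry": 0, "rz": 0}
    - {"dx": 0, "dy": 0, "dz": 0, "rx": 0, "ry": 0, "rz": 0}
    - {"dx": 0.232, "dy": -0.173, "dz": -0.498, "rx": 0, "ry": 0, "rz": 0}
    - {"dx": 0.232, "dy": -0.173, "dz": -0.498, "rx": 0, "ry": 0, "rz": 0}
    - {"dx": 0.232, "dy": -0.173, "dz": -0.498, "rx": 0, "ry": 0, "rz": 0}
    - {"dx": 0.232, "dy": -0.173, "dz": -0.498, "rx": 0, "ry": 0, "rz": 0}
    - {"dx": 0.232, "dy": -0.173, "dz": -0.498, "rx": 0, "ry": 0, "rz": 0}
    - {"dx": 0.232, "dy": -0.173, "dz": -0.498, "rx": 0, "ry": 0, "rz": 0}
    - {"dx": 0.232, "dy": -0.173, "dz": -0.498, "rx": 0, "ry": 0, "rz": 0}
    - {"dx": 0.232, "dy": -0.173, "dz": -0.498, "rx": 0, "ry": 0, "rz": 0}

```text
t: 5.2
tcp_pos: [0.4625, -0.0853, 0.1526]
tool_rot: [0.309, 0.918, -0.081, 0.236]
force: [-1.2, -0.1, -0.2]
finger_gap: 1.002
gripper_force: 0.0
```

Run:
```python
from h import *
s=sensors.sense()
cv2.imwrite("pics/w3.png",cams.snapshot("wrist")[:,:,::-1])
Rt=R.from_quat(s["tool_rot"]).as_matrix();m=np.array([.4378,-.0735,.1745]);Rm=cupR(-.6413)
print(s["t"],s["tcp_pos"],s["force"],Rt.T@(m-s["tcp_pos"]),"y,z",Rt.T[1:],Rm[:,1],-Rm[:,2])
```

```text
5.2 [ 0.46253307 -0.08527495  0.15258065] [-1.22818174 -0.07651626 -0.24936964] [ 0.01287983 -0.00564184 -0.03214206] y,z [[ 0.6046767   0.79646556 -0.00295005]
 [ 0.38366587 -0.29452101 -0.87524732]] [0.59823766 0.80131873 0.        ] [ 0.40065936 -0.29911883 -0.8660254 ]
```

View pics/w3.png

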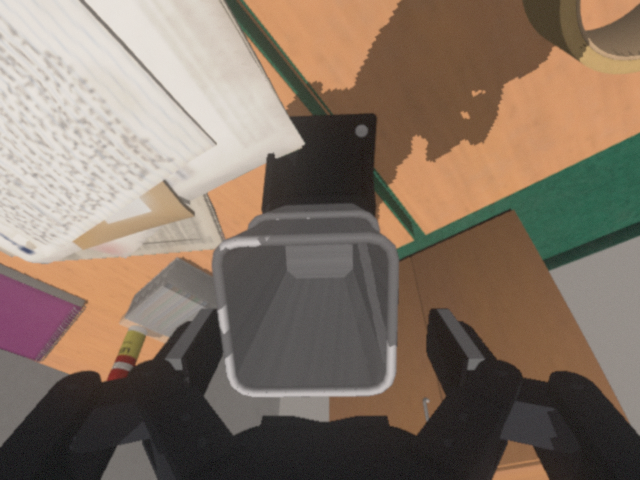

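The rim spans x≈215–397, and the fingers are centred at about x≈325. The measured pose fell short of the command, so I check the joints.

Run:
```python
from h import *
s=sensors.sense();Rt=R.from_quat(s["tool_rot"]).as_matrix()
m=np.array([.4378,-.0735,.1745]);Rm=cupR(-.6413);g=m-Rm[:,2]*.042
print(s["q"],s["qd"].round(3),s["tcp_pos"],"xt",Rt[:,0])
T=np.c_[-Rm[:,0],Rm[:,1],-Rm[:,2]]; print(Rt)
T=np.c_[np.cross(Rm[:,1],-Rm[:,2]),Rm[:,1],-Rm[:,2]]
print("shift units",(g-s["tcp_pos"])/.025,"rot units",R.from_matrix(T@Rt.T).as_rotvec()/np.deg2rad(30))
print("lateral only",((m-Rm[:,2]*.032)-s["tcp_pos"])/.025)
```

```text
[-0.31836495  0.42497952  2.2122762  -1.42940301  0.16194272  0.14802812] [ 0.003 -0.022  0.013 -0.006  0.003  0.011] [ 0.46384655 -0.08586671  0.15220974] xt [-0.69749408  0.52836384 -0.48408022]
[[-0.69749408  0.60496615  0.38408068]
 [ 0.52836384  0.79624699 -0.29465638]
 [-0.48408022 -0.00258673 -0.8750198 ]]
shift units [-0.36875434 -0.00785142 -0.56331224] rot units [-0.01706335 -0.03086765  0.01613698]
lateral only [-0.52901808  0.11179611 -0.21690208]
```

Joint 4 is at its limit: tilted 30°, the tool lies along the forearm, close to the wrist singularity. The cup can be gripped on the same two side faces with the tool steeper, turned about the closing axis. I'll use a 10° tilt.

```bash
cat > tgt.py <<'E'
from h import *
m=np.array([.4378,-.0735,.1745]);Rm=cupR(-.6413)
def tool(tilt):
    y=Rm[:,1];z=R.from_rotvec(y*np.deg2rad(30-tilt)).as_matrix()@-Rm[:,2]
    if z[2]>-Rm[2,2]+1e-9: z=R.from_rotvec(-y*np.deg2rad(30-tilt)).as_matrix()@-Rm[:,2]
    return np.c_[np.cross(y,z),y,z]
def delta(tilt,depth,off=.0237):
    s=sensors.sense();Rt=R.from_quat(s["tool_rot"]).as_matrix();T=tool(tilt)
    g=m-Rm[:,2]*depth+T[:,2]*off
    print("t",s["t"],"q",s["q"].round(3),"F",s["force"].round(1),"\ntool z",T[:,2],"shift",((g-s["tcp_pos"])/.025).round(3),"rot",(R.from_matrix(T@Rt.T).as_rotvec()/np.deg2rad(30)).round(4))
    print("mouth in tool",Rt.T@(m-s["tcp_pos"]))
E
python3 -c "
from tgt import *
delta(10,.010);delta(10,.022)"
```

```text
t 5.25 q [-0.318  0.425  2.212 -1.429  0.162  0.148] F [ 0.8 -0.7  0. ] 
tool z [ 0.13914754 -0.10388288 -0.98480775] shift [-0.75   0.277 -0.388] rot [0.384  0.5017 0.0151]
mouth in tool [ 0.01391116 -0.00596799 -0.03315233]
t 5.25 q [-0.318  0.425  2.212 -1.429  0.162  0.148] F [ 0.8 -0.7  0. ] 
tool z [ 0.13914754 -0.10388288 -0.98480775] shift [-0.557  0.133 -0.804] rot [0.384  0.5017 0.0151]
mouth in tool [ 0.01391116 -0.00596799 -0.03315233]
```

move_arm:
  targets:
    - {"dx": -0.094, "dy": 0.035, "dz": -0.048, "rx": 0.048, "ry": 0.063, "rz": 0.002}
    - {"dx": -0.094, "dy": 0.035, "dz": -0.048, "rx": 0.048, "ry": 0.063, "rz": 0.002}
    - {"dx": -0.094, "dy": 0.035, "dz": -0.048, "rx": 0.048, "ry": 0.063, "rz": 0.002}
    - {"dx": -0.094, "dy": 0.035, "dz": -0.048, "rx": 0.048, "ry": 0.063, "rz": 0.002}
    - {"dx": -0.094, "dy": 0.035, "dz": -0.048, "rx": 0.048, "ry": 0.063, "rz": 0.002}
    - {"dx": -0.094, "dy": 0.035, "dz": -0.048, "rx": 0.048, "ry": 0.063, "rz": 0.002}
    - {"dx": -0.094, "dy": 0.035, "dz": -0.048, "rx": 0.048, "ry": 0.063, "rz": 0.002}
    - {"dx": -0.094, "dy": 0.035, "dz": -0.048, "rx": 0.048, "ry": 0.063, "rz": 0.002}
    - {"dx": 0, "dy": 0, "dz": 0, "rx": 0, "ry": 0, "rz": 0}
    - {"dx": 0, "dy": 0, "dz": 0, "rx": 0, "ry": 0, "rz": 0}

```text
t: 6.5
tcp_pos: [0.4433, -0.0798, 0.1437]
tool_rot: [0.314, 0.944, -0.035, 0.093]
force: [0.6, 0.4, 0.4]
finger_gap: 0.994
gripper_force: 0.0
```

```bash
python3 -c "
from tgt import *
delta(10,.022)"
```

```text
t 6.5 q [-0.389  0.409  2.072 -0.124  0.473 -1.212] F [0.6 0.4 0.4] 
tool z [ 0.13914754 -0.10388288 -0.98480775] shift [ 0.266 -0.109 -0.465] rot [0.0393 0.03   0.0025]
mouth in tool [ 0.00191704  0.00156777 -0.03177781]
```

move_arm:
  targets:
    - {"dx": 0.066, "dy": -0.027, "dz": -0.116, "rx": 0.01, "ry": 0.008, "rz": 0}
    - {"dx": 0.066, "dy": -0.027, "dz": -0.116, "rx": 0.01, "ry": 0.008, "rz": 0}
    - {"dx": 0.066, "dy": -0.027, "dz": -0.116, "rx": 0.01, "ry": 0.008, "rz": 0}
    - {"dx": 0.066, "dy": -0.027, "dz": -0.116, "rx": 0.01, "ry": 0.008, "rz": 0}
    - {"dx": 0, "dy": 0, "dz": 0, "rx": 0, "ry": 0, "rz": 0}
    - {"dx": 0, "dy": 0, "dz": 0, "rx": 0, "ry": 0, "rz": 0}
    - {"dx": 0, "dy": 0, "dz": 0, "rx": 0, "ry": 0, "rz": 0}
    - {"dx": 0, "dy": 0, "dz": 0, "rx": 0, "ry": 0, "rz": 0}
    - {"dx": 0, "dy": 0, "dz": 0, "rx": 0, "ry": 0, "rz": 0}
    - {"dx": 0, "dy": 0, "dz": 0, "rx": 0, "ry": 0, "rz": 0}

```text
t: 7.75
tcp_pos: [0.4501, -0.0827, 0.1322]
tool_rot: [0.315, 0.945, -0.027, 0.082]
force: [-0.2, -0.0, 0.7]
finger_gap: 0.998
gripper_force: 0.0
```

```bash
python3 -c "
from tgt import *
delta(10,.022)
M['wrist']=cams.camera_model('wrist')
cv2.imwrite('pics/w4.png',cams.snapshot('wrist')[:,:,::-1])
D=np.array([[-1,0],[0,-1],[1,0],[0,1]])*.031
print(proj('wrist',m+np.c_[D,np.zeros(4)]@Rm.T).round(1).tolist())
"
```

```text
t 7.75 q [-0.399  0.442  2.051 -0.091  0.481 -1.25 ] F [-0.2 -0.   0.7] 
tool z [ 0.13914754 -0.10388288 -0.98480775] shift [-0.008  0.004 -0.004] rot [-0.001  -0.0019  0.0031]
mouth in tool [ 7.81721760e-03 -6.86240932e-05 -4.43169746e-02]
[[325.2, 256.9], [230.9, 351.4], [325.4, 446.6], [419.8, 351.2]]
```

View pics/w4.png

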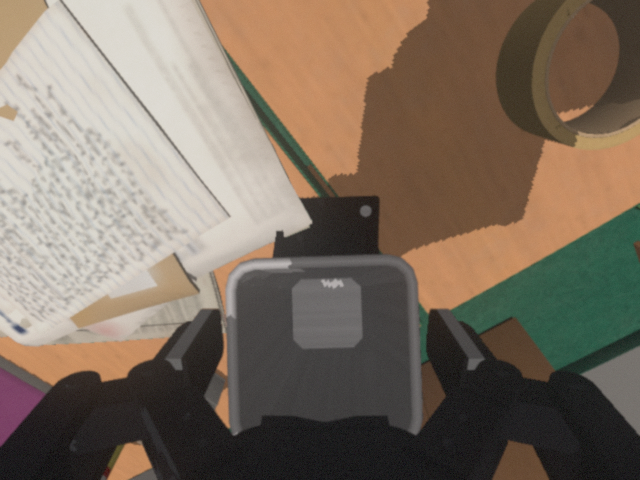

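The rim spans x≈228–420 and the fingers x≈223–428, so they are well centred. Closing.

move_arm:
  targets:
    - {"dx": 0, "dy": 0, "dz": 0, "rx": 0, "ry": 0, "rz": 0}
    - {"dx": 0, "dy": 0, "dz": 0, "rx": 0, "ry": 0, "rz": 0}
    - {"dx": 0, "dy": 0, "dz": 0, "rx": 0, "ry": 0, "rz": 0}
    - {"dx": 0, "dy": 0, "dz": 0, "rx": 0, "ry": 0, "rz": 0}
    - {"dx": 0, "dy": 0, "dz": 0, "rx": 0, "ry": 0, "rz": 0}
    - {"dx": 0, "dy": 0, "dz": 0, "rx": 0, "ry": 0, "rz": 0}
    - {"dx": 0, "dy": 0, "dz": 0, "rx": 0, "ry": 0, "rz": 0}
    - {"dx": 0, "dy": 0, "dz": 0, "rx": 0, "ry": 0, "rz": 0}
    - {"dx": 0, "dy": 0, "dz": 0, "rx": 0, "ry": 0, "rz": 0}
    - {"dx": 0, "dy": 0, "dz": 0, "rx": 0, "ry": 0, "rz": 0}
  claw: 0
  newtons: 50

```text
t: 9.05
tcp_pos: [0.4501, -0.0826, 0.1326]
tool_rot: [0.314, 0.945, -0.028, 0.082]
force: [-1.1, 1.0, 6.0]
finger_gap: 0.705
gripper_force: 51.6
```

move_arm:
  targets:
    - {"dx": -0.016, "dy": 0.012, "dz": 0.035, "rx": 0, "ry": 0, "rz": 0}
    - {"dx": -0.016, "dy": 0.012, "dz": 0.035, "rx": 0, "ry": 0, "rz": 0}
    - {"dx": -0.016, "dy": 0.012, "dz": 0.035, "rx": 0, "ry": 0, "rz": 0}
    - {"dx": -0.016, "dy": 0.012, "dz": 0.035, "rx": 0, "ry": 0, "rz": 0}
    - {"dx": -0.016, "dy": 0.012, "dz": 0.035, "rx": 0, "ry": 0, "rz": 0}
    - {"dx": -0.016, "dy": 0.012, "dz": 0.035, "rx": 0, "ry": 0, "rz": 0}
    - {"dx": -0.016, "dy": 0.012, "dz": 0.035, "rx": 0, "ry": 0, "rz": 0}
    - {"dx": -0.016, "dy": 0.012, "dz": 0.035, "rx": 0, "ry": 0, "rz": 0}
    - {"dx": -0.016, "dy": 0.012, "dz": 0.035, "rx": 0, "ry": 0, "rz": 0}
    - {"dx": -0.016, "dy": 0.012, "dz": 0.035, "rx": 0, "ry": 0, "rz": 0}

```text
t: 10.3
tcp_pos: [0.4459, -0.0795, 0.1411]
tool_rot: [0.315, 0.945, -0.027, 0.082]
force: [0.0, 0.3, -2.7]
finger_gap: 0.704
gripper_force: 53.8
```

```bash
python3 -c "
from h import *
s=sensors.sense();print(s['force'],s['ft_torque'])
im=cams.snapshot('scene')[:,:,::-1];cv2.imwrite('pics/s1.png',im)
a=cv2.imread('pics/scene0.png')
f=lambda i:cv2.resize(i[240:370,400:489],(400,585),interpolation=cv2.INTER_CUBIC)
cv2.imwrite('pics/cmp1.png',np.hstack([f(a),f(im)]))
"
```

```text
[ 0.00500369  0.29937897 -2.68455736] [0.14290776 0.12550203 0.04780412]
```

View pics/cmp1.png

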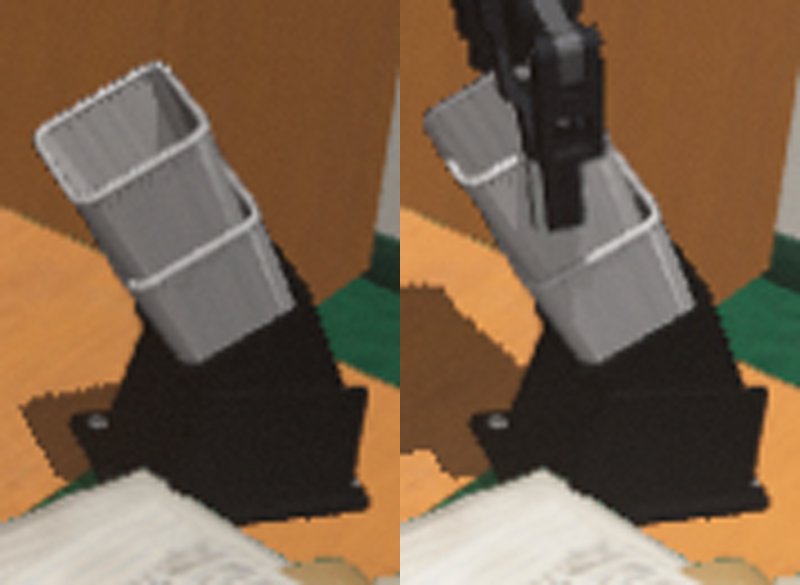

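Only the upper cup has moved. The lower rim (left panel (135,285)–(255,215)) is in the same place in both panels. Pulling on along the axis.

move_arm:
  targets:
    - {"dx": -0.04, "dy": 0.03, "dz": 0.087, "rx": 0, "ry": 0, "rz": 0}
    - {"dx": -0.04, "dy": 0.03, "dz": 0.087, "rx": 0, "ry": 0, "rz": 0}
    - {"dx": -0.04, "dy": 0.03, "dz": 0.087, "rx": 0, "ry": 0, "rz": 0}
    - {"dx": -0.04, "dy": 0.03, "dz": 0.087, "rx": 0, "ry": 0, "rz": 0}
    - {"dx": -0.04, "dy": 0.03, "dz": 0.087, "rx": 0, "ry": 0, "rz": 0}
    - {"dx": -0.04, "dy": 0.03, "dz": 0.087, "rx": 0, "ry": 0, "rz": 0}
    - {"dx": -0.04, "dy": 0.03, "dz": 0.087, "rx": 0, "ry": 0, "rz": 0}
    - {"dx": -0.04, "dy": 0.03, "dz": 0.087, "rx": 0, "ry": 0, "rz": 0}
    - {"dx": -0.04, "dy": 0.03, "dz": 0.087, "rx": 0, "ry": 0, "rz": 0}
    - {"dx": -0.04, "dy": 0.03, "dz": 0.087, "rx": 0, "ry": 0, "rz": 0}

```text
t: 11.6
tcp_pos: [0.436, -0.0721, 0.1628]
tool_rot: [0.315, 0.945, -0.027, 0.082]
force: [-1.2, 0.0, -2.0]
finger_gap: 0.707
gripper_force: 53.8
```

move_arm:
  targets:
    - {"dx": -0.048, "dy": 0.036, "dz": 0.104, "rx": 0, "ry": 0, "rz": 0}
    - {"dx": -0.048, "dy": 0.036, "dz": 0.104, "rx": 0, "ry": 0, "rz": 0}
    - {"dx": -0.048, "dy": 0.036, "dz": 0.104, "rx": 0, "ry": 0, "rz": 0}
    - {"dx": -0.048, "dy": 0.036, "dz": 0.104, "rx": 0, "ry": 0, "rz": 0}
    - {"dx": -0.048, "dy": 0.036, "dz": 0.104, "rx": 0, "ry": 0, "rz": 0}
    - {"dx": -0.048, "dy": 0.036, "dz": 0.104, "rx": 0, "ry": 0, "rz": 0}
    - {"dx": -0.048, "dy": 0.036, "dz": 0.104, "rx": 0, "ry": 0, "rz": 0}
    - {"dx": -0.048, "dy": 0.036, "dz": 0.104, "rx": 0, "ry": 0, "rz": 0}
    - {"dx": -0.048, "dy": 0.036, "dz": 0.104, "rx": 0, "ry": 0, "rz": 0}
    - {"dx": -0.048, "dy": 0.036, "dz": 0.104, "rx": 0, "ry": 0, "rz": 0}

```text
t: 12.85
tcp_pos: [0.424, -0.0631, 0.1888]
tool_rot: [0.315, 0.945, -0.027, 0.082]
force: [0.2, 0.1, -1.9]
finger_gap: 0.706
gripper_force: 53.8
```

```bash
python3 -c "
from tgt import *
delta(10,.022)
im=cams.snapshot('scene')[:,:,::-1];im2=cams.snapshot('wrist')[:,:,::-1]
f=lambda i:cv2.resize(i[210:370,390:498],(400,585),interpolation=cv2.INTER_CUBIC)
cv2.imwrite('pics/cmp2.png',np.hstack([f(im),cv2.resize(im2[:,150:478],(400,585))]))
"
```

```text
t 12.85 q [-0.377  0.292  2.057 -0.078  0.627 -1.246] F [ 0.2  0.1 -1.9] 
tool z [ 0.13914754 -0.10388288 -0.98480775] shift [ 1.036 -0.778 -2.269] rot [-0.0011 -0.0021  0.0032]
mouth in tool [-1.45469329e-02 -5.59206108e-05  1.70976224e-02]
```

View pics/cmp2.png

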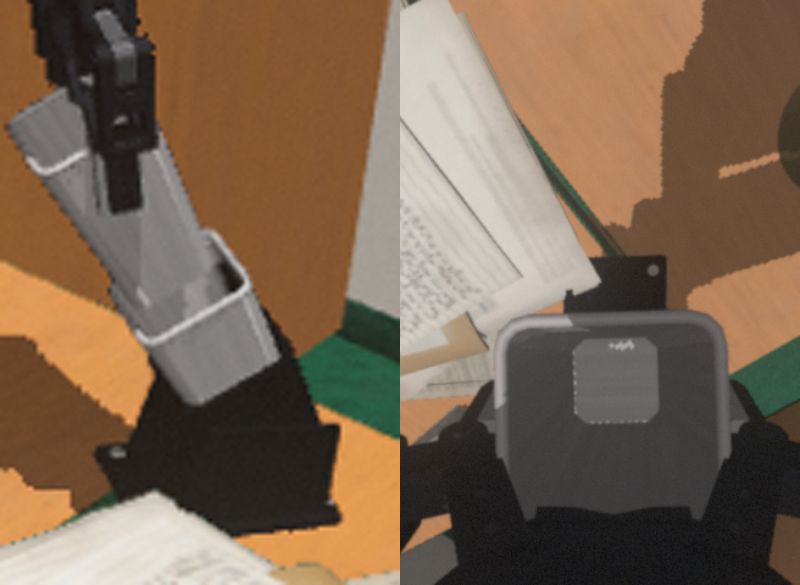

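The upper cup is drawn out about 65 mm and has not slipped in the grip; its foot is at (145,300) in the left panel, by the lower rim. The lower cup is still seated. I pull 25 mm more along the axis, then work out the transfer.

move_arm:
  targets:
    - {"dx": -0.08, "dy": 0.06, "dz": 0.173, "rx": 0, "ry": 0, "rz": 0}
    - {"dx": -0.08, "dy": 0.06, "dz": 0.173, "rx": 0, "ry": 0, "rz": 0}
    - {"dx": -0.08, "dy": 0.06, "dz": 0.173, "rx": 0, "ry": 0, "rz": 0}
    - {"dx": -0.08, "dy": 0.06, "dz": 0.173, "rx": 0, "ry": 0, "rz": 0}
    - {"dx": -0.08, "dy": 0.06, "dz": 0.173, "rx": 0, "ry": 0, "rz": 0}
    - {"dx": -0.08, "dy": 0.06, "dz": 0.173, "rx": 0, "ry": 0, "rz": 0}
    - {"dx": 0, "dy": 0.2, "dz": 0.3, "rx": 0, "ry": 0, "rz": 0}
    - {"dx": 0, "dy": 0.5, "dz": 0.3, "rx": 0, "ry": 0, "rz": 0}
    - {"dx": 0, "dy": 0.7, "dz": 0.1, "rx": 0, "ry": 0, "rz": 0}
    - {"dx": 0, "dy": 0.8, "dz": 0, "rx": 0, "ry": 0, "rz": 0}

```text
t: 14.2
tcp_pos: [0.4124, 0.0018, 0.2328]
tool_rot: [0.315, 0.945, -0.027, 0.083]
force: [0.4, -0.2, -1.1]
finger_gap: 0.704
gripper_force: 53.8
```

```bash
cat > place.py <<'E'
from tgt import *
def place(zfoot,mat=(.486,.263)):
    g=np.array([.4501,-.0827,.1325]);T0=tool(10)
    Rc=T0.T@Rm; pc=T0.T@(m-.1*Rm[:,2]-g)          # cup in tool
    s=sensors.sense();Rt=R.from_quat(s["tool_rot"]).as_matrix()
    cur=Rt@Rc; print("t",s["t"],"foot now",s["tcp_pos"]+Rt@pc,"axis",cur[:,2],"q",s["q"].round(2),"F",s["force"].round(1))
    a=np.cross(cur[:,2],[0,0,1]);ang=np.arcsin(np.linalg.norm(a));rv=a/np.linalg.norm(a)*ang
    Rn=R.from_rotvec(rv).as_matrix()@Rt
    tcp=np.array([*mat,zfoot])-Rn@pc
    print("shift",((tcp-s["tcp_pos"])/.025).round(3),"rot",(rv/np.deg2rad(30)).round(4))
E
python3 -c "
from place import *
place(.06)"
```

```text
t 14.2 foot now [ 0.4401203  -0.01889657  0.18821407] axis [-0.40026958  0.29948624  0.86607867] q [-0.21  0.19  2.03 -0.1   0.77 -1.07] F [ 0.4 -0.2 -1.1]
shift [ 2.698 10.63  -4.675] rot [ 0.599   0.8005 -0.    ]
```

move_arm:
  targets:
    - {"dx": 0.2, "dy": 0.8, "dz": 0, "rx": 0.06, "ry": 0.08, "rz": 0}
    - {"dx": 0.2, "dy": 0.8, "dz": 0, "rx": 0.06, "ry": 0.08, "rz": 0}
    - {"dx": 0.2, "dy": 0.8, "dz": 0, "rx": 0.06, "ry": 0.08, "rz": 0}
    - {"dx": 0.2, "dy": 0.8, "dz": 0, "rx": 0.06, "ry": 0.08, "rz": 0}
    - {"dx": 0.2, "dy": 0.8, "dz": 0, "rx": 0.06, "ry": 0.08, "rz": 0}
    - {"dx": 0.2, "dy": 0.8, "dz": 0, "rx": 0.06, "ry": 0.08, "rz": 0}
    - {"dx": 0.2, "dy": 0.8, "dz": 0, "rx": 0.06, "ry": 0.08, "rz": 0}
    - {"dx": 0.2, "dy": 0.8, "dz": 0, "rx": 0.06, "ry": 0.08, "rz": 0}
    - {"dx": 0.2, "dy": 0.8, "dz": 0, "rx": 0.06, "ry": 0.08, "rz": 0}
    - {"dx": 0.2, "dy": 0.8, "dz": 0, "rx": 0.06, "ry": 0.08, "rz": 0}

```text
t: 15.45
tcp_pos: [0.4623, 0.2022, 0.2324]
tool_rot: [0.311, 0.934, 0.055, -0.166]
force: [1.3, 0.3, -1.4]
finger_gap: 0.705
gripper_force: 53.7
```

move_arm:
  targets:
    - {"dx": 0.1, "dy": 0.6, "dz": -0.2, "rx": 0, "ry": 0, "rz": 0}
    - {"dx": 0.1, "dy": 0.5, "dz": -0.5, "rx": 0, "ry": 0, "rz": 0}
    - {"dx": 0.1, "dy": 0.4, "dz": -0.6, "rx": 0, "ry": 0, "rz": 0}
    - {"dx": 0.1, "dy": 0.4, "dz": -0.6, "rx": 0, "ry": 0, "rz": 0}
    - {"dx": 0.1, "dy": 0.4, "dz": -0.6, "rx": 0, "ry": 0, "rz": 0}
    - {"dx": 0.1, "dy": 0.3, "dz": -0.6, "rx": 0, "ry": 0, "rz": 0}
    - {"dx": 0.1, "dy": 0.03, "dz": -0.6, "rx": 0, "ry": 0, "rz": 0}
    - {"dx": 0, "dy": 0, "dz": -0.6, "rx": 0, "ry": 0, "rz": 0}
    - {"dx": 0, "dy": 0, "dz": -0.4, "rx": 0, "ry": 0, "rz": 0}
    - {"dx": 0, "dy": 0, "dz": 0, "rx": 0, "ry": 0, "rz": 0}

```text
t: 16.7
tcp_pos: [0.4791, 0.2662, 0.1138]
tool_rot: [0.311, 0.934, 0.055, -0.166]
force: [0.3, -0.4, -1.1]
finger_gap: 0.7
gripper_force: 53.7
```

```bash
python3 -c "
from place import *
place(.006)
im=cams.snapshot('scene')[:,:,::-1];im2=cams.snapshot('top')[:,:,::-1]
f=lambda i:cv2.resize(i,(400,580),interpolation=cv2.INTER_CUBIC)
cv2.imwrite('pics/cmp3.png',np.hstack([f(im[180:325,270:370]),f(im2[140:285,230:330])]))
"
```

```text
t 16.7 foot now [0.48508476 0.26163551 0.05782815] axis [ 2.82881062e-03 -4.23767069e-04  9.99995909e-01] q [ 0.16  0.67  1.61  0.28  1.12 -0.92] F [ 0.3 -0.4 -1.1]
shift [ 0.03   0.056 -2.074] rot [-0.0008 -0.0054  0.    ]
```

View pics/cmp3.png

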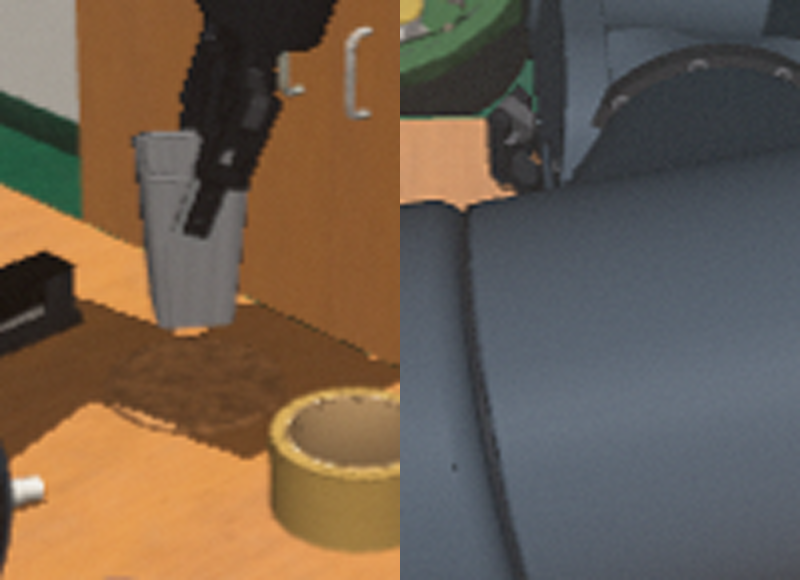

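The cup hangs upright over the mat, its foot at (195,325) in the left panel. In the top view the arm hides it. Lowering.

move_arm:
  targets:
    - {"dx": 0.03, "dy": 0.05, "dz": -0.35, "rx": 0, "ry": 0, "rz": 0}
    - {"dx": 0, "dy": 0, "dz": -0.35, "rx": 0, "ry": 0, "rz": 0}
    - {"dx": 0, "dy": 0, "dz": -0.35, "rx": 0, "ry": 0, "rz": 0}
    - {"dx": 0, "dy": 0, "dz": -0.3, "rx": 0, "ry": 0, "rz": 0}
    - {"dx": 0, "dy": 0, "dz": -0.2, "rx": 0, "ry": 0, "rz": 0}
    - {"dx": 0, "dy": 0, "dz": -0.15, "rx": 0, "ry": 0, "rz": 0}
    - {"dx": 0, "dy": 0, "dz": -0.1, "rx": 0, "ry": 0, "rz": 0}
    - {"dx": 0, "dy": 0, "dz": -0.1, "rx": 0, "ry": 0, "rz": 0}
    - {"dx": 0, "dy": 0, "dz": -0.06, "rx": 0, "ry": 0, "rz": 0}
    - {"dx": 0, "dy": 0, "dz": 0, "rx": 0, "ry": 0, "rz": 0}

```text
t: 18.05
tcp_pos: [0.4804, 0.2678, 0.0656]
tool_rot: [0.311, 0.934, 0.055, -0.165]
force: [0.4, 0.0, -2.2]
finger_gap: 0.707
gripper_force: 53.8
```

move_arm:
  targets:
    - {"dx": 0, "dy": 0, "dz": -0.02, "rx": 0, "ry": 0, "rz": 0}
    - {"dx": 0, "dy": 0, "dz": -0.02, "rx": 0, "ry": 0, "rz": 0}
    - {"dx": 0, "dy": 0, "dz": -0.02, "rx": 0, "ry": 0, "rz": 0}
    - {"dx": 0, "dy": 0, "dz": -0.02, "rx": 0, "ry": 0, "rz": 0}
    - {"dx": 0, "dy": 0, "dz": -0.02, "rx": 0, "ry": 0, "rz": 0}
    - {"dx": 0, "dy": 0, "dz": -0.02, "rx": 0, "ry": 0, "rz": 0}
    - {"dx": 0, "dy": 0, "dz": 0, "rx": 0, "ry": 0, "rz": 0}
    - {"dx": 0, "dy": 0, "dz": 0, "rx": 0, "ry": 0, "rz": 0}
    - {"dx": 0, "dy": 0, "dz": 0, "rx": 0, "ry": 0, "rz": 0}
    - {"dx": 0, "dy": 0, "dz": 0, "rx": 0, "ry": 0, "rz": 0}

```text
t: 19.3
tcp_pos: [0.4804, 0.2679, 0.0628]
tool_rot: [0.311, 0.934, 0.055, -0.165]
force: [0.4, -0.8, 2.4]
finger_gap: 0.706
gripper_force: 53.7
```

move_arm:
  targets:
    - {"dx": 0, "dy": 0, "dz": -0.015, "rx": 0, "ry": 0, "rz": 0}
    - {"dx": 0, "dy": 0, "dz": -0.015, "rx": 0, "ry": 0, "rz": 0}
    - {"dx": 0, "dy": 0, "dz": 0, "rx": 0, "ry": 0, "rz": 0}
    - {"dx": 0, "dy": 0, "dz": 0, "rx": 0, "ry": 0, "rz": 0}
    - {"dx": 0, "dy": 0, "dz": 0, "rx": 0, "ry": 0, "rz": 0}
    - {"dx": 0, "dy": 0, "dz": 0, "rx": 0, "ry": 0, "rz": 0}
    - {"dx": 0, "dy": 0, "dz": 0, "rx": 0, "ry": 0, "rz": 0}
    - {"dx": 0, "dy": 0, "dz": 0, "rx": 0, "ry": 0, "rz": 0}
    - {"dx": 0, "dy": 0, "dz": 0, "rx": 0, "ry": 0, "rz": 0}
    - {"dx": 0, "dy": 0, "dz": 0, "rx": 0, "ry": 0, "rz": 0}

```text
t: 20.55
tcp_pos: [0.4804, 0.2679, 0.0628]
tool_rot: [0.311, 0.934, 0.055, -0.165]
force: [-0.6, -0.3, 6.4]
finger_gap: 0.707
gripper_force: 53.6
```

move_arm:
  targets:
    - {"dx": 0, "dy": 0, "dz": 0, "rx": 0, "ry": 0, "rz": 0}
    - {"dx": 0, "dy": 0, "dz": 0, "rx": 0, "ry": 0, "rz": 0}
    - {"dx": 0, "dy": 0, "dz": 0, "rx": 0, "ry": 0, "rz": 0}
    - {"dx": 0, "dy": 0, "dz": 0, "rx": 0, "ry": 0, "rz": 0}
    - {"dx": 0, "dy": 0, "dz": 0, "rx": 0, "ry": 0, "rz": 0}
    - {"dx": 0, "dy": 0, "dz": 0, "rx": 0, "ry": 0, "rz": 0}
    - {"dx": 0, "dy": 0, "dz": 0, "rx": 0, "ry": 0, "rz": 0}
    - {"dx": 0, "dy": 0, "dz": 0, "rx": 0, "ry": 0, "rz": 0}
    - {"dx": 0, "dy": 0, "dz": 0, "rx": 0, "ry": 0, "rz": 0}
    - {"dx": 0, "dy": 0, "dz": 0, "rx": 0, "ry": 0, "rz": 0}
  claw: 100

```text
t: 21.8
tcp_pos: [0.4804, 0.2678, 0.0619]
tool_rot: [0.311, 0.934, 0.055, -0.165]
force: [1.1, -0.1, -0.1]
finger_gap: 0.999
gripper_force: 0.0
```

move_arm:
  targets:
    - {"dx": 0.07, "dy": -0.05, "dz": 0.24, "rx": 0, "ry": 0, "rz": 0}
    - {"dx": 0.07, "dy": -0.05, "dz": 0.24, "rx": 0, "ry": 0, "rz": 0}
    - {"dx": 0.11, "dy": -0.08, "dz": 0.4, "rx": 0, "ry": 0, "rz": 0}
    - {"dx": 0.11, "dy": -0.08, "dz": 0.4, "rx": 0, "ry": 0, "rz": 0}
    - {"dx": 0.11, "dy": -0.08, "dz": 0.4, "rx": 0, "ry": 0, "rz": 0}
    - {"dx": 0.11, "dy": -0.08, "dz": 0.4, "rx": 0, "ry": 0, "rz": 0}
    - {"dx": 0.11, "dy": -0.08, "dz": 0.4, "rx": 0, "ry": 0, "rz": 0}
    - {"dx": 0.11, "dy": -0.08, "dz": 0.4, "rx": 0, "ry": 0, "rz": 0}
    - {"dx": 0.11, "dy": -0.08, "dz": 0.4, "rx": 0, "ry": 0, "rz": 0}
    - {"dx": 0.11, "dy": -0.08, "dz": 0.4, "rx": 0, "ry": 0, "rz": 0}

```text
t: 23.05
tcp_pos: [0.506, 0.2492, 0.1545]
tool_rot: [0.311, 0.934, 0.055, -0.165]
force: [-0.2, 0.3, -0.5]
finger_gap: 0.998
gripper_force: 0.0
```

```bash
python3 -c "
from h import *
im=cams.snapshot('scene')[:,:,::-1]
cv2.imwrite('pics/fin.png',cv2.resize(im[200:360,270:490],(800,582),interpolation=cv2.INTER_CUBIC))
"
```

```text
(no output)
```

View pics/fin.png

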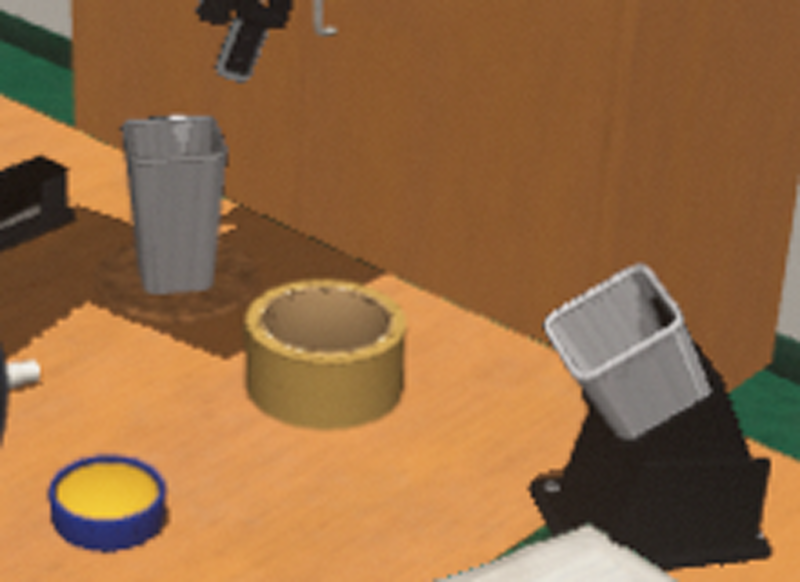

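The upper cup stands upright on the mat (foot at about (180,290), near the mat's middle). The lower cup is seated in the stand, the gripper is clear, and the tape roll and stapler have not been touched.

```bash
python3 -c "
from station import order
print(order.sign_off())"
```

```text
the job is handed in; nothing more can be done
None
```

I pulled the upper cup out along its axis, stood it upright near the middle of the cork mat, and handed the job in at about 23 s; the lower cup stayed in the stand, the tape roll and stapler were not touched, and the sign-off returned no verdict.

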